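Set the nitrogen supply of the rework bench

ROBOT

A 6-joint arm with a two-finger parallel gripper is mounted at the origin on the work surface. World frame = base frame: x ahead of the robot, y to its left, z up, the work surface at z = 0. Lengths are in m, angles in degrees, forces in N, time in s.
With the tool pointing down it reaches from about 0.425 to 0.95 m from the base axis. Payload 3.5 kg.
Tool frame: the origin (TCP) lies on the centre line of the jaws, within the pads' length; the fingertips stand bot.nose_length ahead of it and the grasp point (between the pads) lies 11 mm behind it (bot.nose_length is the distance from the TCP to the fingertips, in m); z points along the fingers, y is the line along which they close (so a half turn about z gives the same grasp; the last joint's range is limited). The gripper opens to 85 mm and grips with 20 to 120 N. Pads are 22 mm wide; open, the fingers measure 114 mm over their backs; the gripper's body (76 mm by 85 mm) begins 54 mm behind the grasp point. The pads swing forward as they close: fully open they stand 13 mm farther back than shut.
Start: joints at [-71.792, 16.404, 90.338, -0, 73.258, -8.594], TCP at [0.304, -0.602, 0.219] pointing down, gripper open.
Joint ranges: [-158.93, 158.93], [-51.34, 127.21], [12.03, 142.37], [-87.48, 267.48], [13.55, 161.25], [-162.69, 162.69]. Speed limits (degrees/s): [159.86, 159.86, 180, 180, 180, 180].

INTERFACE

Orientations are given as [roll, pitch, yaw] about the fixed x, y, z axes, in that order (R = Rz(yaw) Ry(pitch) Rx(roll)).
In Python, from plant import monitor, imaging, bot, boxes_of, mark_of gives the robot as it stands. The module is installed in compiled form; this text tells all that it offers.
- The arm moves only by the tool send_rows, never from a script. Its argument "moves" is a list of rows, each a list of 6 numbers: the shift along the tool's x, y, z in units of 20 cm (1.0 is 20 cm), then the turn, a rotation vector about the tool's x, y, z in units of 45 degrees (1.0 is 45 degrees). In form: [[dx, dy, dz, wx, wy, wz], ...]. A call has 1 to 5 rows; each row is the pose to reach, as a shift and turn from the pose commanded when the call began, along the tool's axes at that moment; what a row does not reach only later rows make up. A row lasts 1/8 s, in which the tool goes at most 62.5 mm and 10.7 degrees, less where a joint would pass 70% of its speed; a pose out of reach is approached as far as the arm can. A call with a number of a shift or a turn outside -1 to 1 is refused whole. A call with a gripper value outside its range is refused whole. "claw" is the opening, from 0 (shut) to 1 (fully open), set as the call begins (left out, the last holds). The fingers move at their own pace and stop on an object; "newtons" is the grip in N (left out, the last holds). Time passes only in rows, so rows that repeat a pose let the fingers close. It gives the time, the measured TCP pose, the force, the opening and the grip force at its end, in the units of the state.
- monitor.read_state(): the state, without advancing time (a new reading comes with each control period).
- imaging.capture(name): name is "scene" or "top" or "wrist"; returns a dict with "image" (400x640x3 uint8, red, green, blue), "fovy" (degrees; the focal length in pixels is half the picture's height over the tangent of half this angle, whatever the lens; pixels are square), "cx", "cy" (the principal point, pixels), "position" and "orientation" of the camera in the world; the wrist camera has in their place "hand_eye" (4x4, takes a point from camera to tool coordinates, whose origin is the TCP and whose axes are the flange's). Camera axes: x right, y down, z forward; pixel columns grow to the right and rows downward; lengths in m; the calibration is good to about 2 mm. A picture is of the moment at which its call begins: read the wrist's pose just before it. There is no depth.
- bot.sign_off(): hands the job in; it is judged then, once.
Trained networks look in a picture, given as the dict that the camera call returned (one of the last four; its "shot" number tells which), for a name from the list of things; names that differ only in an ending like _2 or _b are one class to them, and where a whole thing is asked for, a point or a joint stands for the part that bears it (a point fixed in the world has none). Each returns a list of dicts, best first, with "score" (0 to 1); they miss things now and then, are a little off and sometimes report something else, mostly with a low value. They report only what shows in the picture. A call takes as long as a camera call.
- boxes_of(picture, name): "rect" ([centre column, centre row, width, height] in pixels, round what is visible of it).
- mark_of(picture, name): "position" ([column, row] in pixels: a listed point, or the origin of a listed thing).
The state is a dict: "clock": time; "q": joint angles; "joint_vel": joint speeds; "joint_torque": joint torques, N m; "tcp_pos": TCP position; "tcp_rot": TCP orientation; "wrist_force": force on the tool from outside, world axes, zero at the start; "wrist_torque": the same for the moment, N m; "gripper_width": finger opening in m; "gripper_force": force on a finger pad.
Only numpy, scipy, OpenCV 4.12 (cv2) and the standard library are available. Lean on these libraries where they do the work, as an engineer would, in place of code of your own. Each camera call takes 0.05 s, during which the arm holds its last target. There are 200 camera calls.

TASK

On the nitrogen valves, first turn the blue lever of the feed valve until it points at the green tab on its dial. Then, by its black crank handle, turn the red handwheel of the flow valve clockwise until it is fully closed against its stop, and back it off exactly two full turns. Finish still gripping the crank handle with the wheel at that setting, the lever still at the tab, and the other things on the bench left where they are.

Things in the scene. Friction and masses are not known exactly. Their poses are not given: they have to be found in the camera images.
- lever (a joint): angle of the blue feed-valve lever (rad): 0 = closed end stop, grows anticlockwise seen from above, 1.57 = open end stop. Moderately stiff (about 0.15 N m); it stays where it is left.
- lever_hub (a point): on the lever's vertical turning axis, on top of the lever's hub, 86 mm above the bench; turns with the lever, its x axis points along the lever to its free end, z up.
- lever_grip (a point): centre of the lever's blue sleeve, 75 mm from the turning axis and 89 mm above the bench; same axes as lever_hub. The sleeve is an upright blade 54 mm long (46 to 100 mm from the axis), 14 mm wide, 76 to 102 mm above the bench; pinch it across its width from above and turn the gripper with it. Thin dial struts lie 64 mm above the bench.
- mark: the green tab on the white dial arc of the feed valve, 12 mm wide, 104 to 140 mm from the lever's axis, top 76 mm (outer end) above the bench, fixed, not to be moved. Its origin lies on the lever's turning axis at bench height; its x axis points from the axis to the tab, z up. The lever is set when its x axis points the same way.
- wheel (a joint): angle of the red handwheel of the flow valve (rad): 0 = fully closed, a rigid stop; grows anticlockwise seen from above (opening), counts on over full turns (one turn = 6.283), up to 20.5. Clockwise closes. At the start it is somewhere between 0.3 and 1 turn open. Friction about 0.13 N m; it stays where it is left and does not rise.
- wheel_hub (a point): centre of the top of the handwheel's hub, on its vertical turning axis, 122 mm above the bench; turns with the wheel, its x axis points to the crank handle, z up. The wheel is 116 mm across, its rim and three spokes lie between 108 and 120 mm above the bench.
- crank: the black crank handle on the wheel's rim: an upright cylinder 20 mm in diameter, 45 mm high, 52 mm from the wheel's axis. It revolves freely on its own pin, so a gripper holding it need not turn as the wheel goes round. Origin at its foot's centre, 123 mm above the bench (top 168 mm); z up; its x and y axes turn with it and mean nothing.
- housing: bystander: open aluminium housing with a green circuit board, 130 x 100 x 32 mm, loose; origin under its centre
- flux: bystander: small flux bottle with a yellow cap, 38 mm in diameter, 85 mm high, loose; origin under its centre
- reel: bystander: blue solder reel lying flat, 64 mm in diameter, 35 mm high, loose; origin under its centre
- driver: bystander: screwdriver with an orange handle, about 160 mm long, lying loose; origin underneath it

How it is judged (in metres and radians):
On the way, in this order (a step that is already met when the one before it is completed fails the run):
1. the feed lever points at the green tab, the wheel not yet closed (angle between the x axis of lever_hub and the x axis of mark, either way round below 0.1 rad and value of joint wheel above 0.3 rad), for 0.2 s.
2. the wheel is closed against its stop (angle between the x axis of lever_hub and the x axis of mark, either way round below 0.1 rad and value of joint wheel below 0.07 rad), for 0.1 s.
At the end, for the whole second after the job is handed in: The lever points at the green tab within 0.10 rad (6 degrees), the wheel stands still two turns (12.57 rad) open from its stop within 0.2 rad (11 degrees), and the fingers grip the crank handle with more than 8 N; all through the last second (angle between the x axis of lever_hub and the x axis of mark, either way round below 0.1 rad and value of joint wheel between 12.366 and 12.766 rad and velocity of joint wheel between -0.1 and 0.1 rad/s and contact force between the fingers and crank above 8 N); the arm keeps its last pose, push and grip.
It fails at once if the open aluminium housing is shoved more than 25 mm (distance of housing from where it was at the start of the episode above 0.025 m).
It fails at once if the flux bottle is shoved more than 25 mm (distance of flux from where it was at the start of the episode above 0.025 m).
It fails at once if the solder reel is shoved more than 25 mm (distance of reel from where it was at the start of the episode above 0.025 m).
It fails at once if the screwdriver is shoved more than 25 mm (distance of driver from where it was at the start of the episode above 0.025 m).
It fails at once if the flux bottle is knocked over (angle between flux's own z axis and vertical above 0.5 rad).
It also fails if it takes over 72 s, if anything falls off the work surface, if the arm or the gripper's body presses on something with over 40 N, if the wrist force passes 120 N, or if a joint passes its speed limit or range.

## Working session

There is one attempt and no reset: what is moved stays moved. The work goes in short steps, Python scripts to look and compute and a tool call to move; the robot and the scene stay as the last step left them, time stands still between calls to the robot, and variables do not carry over. Pictures are saved under pics/ and viewed, at most 10 in all, crops included, and the job is handed in when it is done.

Besides the shell and the picture viewer there is one more tool, called after "Request:" as name([rows], argument=value, ...), one row to a line, values as JSON. send_rows: Moves the arm, as the interface text tells. Shifts and turns lie within -1 to 1; 1 stands for 20 cm of shift or 45 degrees of turn. Its arguments: {"type":"object","properties":{"moves":{"type":"array"},"claw":{"type":"number"},"newtons":{"type":"number"}},"required":["moves"]}

```bash
mkdir -p pics; cat > h.py <<'E'
import numpy as np, cv2
from scipy.spatial.transform import Rotation as R
from plant import monitor, imaging, bot, boxes_of, mark_of
def rot(o):
    o=np.array(o,float)
    if o.shape==(3,3): return o
    if o.size==4: raise ValueError(o)
    return R.from_euler('xyz',o,degrees=True).as_matrix()
def cam(p,st=None):
    f=200/np.tan(np.radians(p['fovy'])/2)
    if 'hand_eye' in p:
        T=np.eye(4);T[:3,:3]=rot(st['tcp_rot']);T[:3,3]=st['tcp_pos'];T=T@np.array(p['hand_eye'])
        return f,T[:3,:3],T[:3,3]
    return f,rot(p['orientation']),np.array(p['position'])
def at(p,px,z,st=None):
    f,M,t=cam(p,st); d=M@np.array([(px[0]-p['cx'])/f,(px[1]-p['cy'])/f,1.]); return t+d*(z-t[2])/d[2]
def proj(p,X,st=None):
    f,M,t=cam(p,st); c=M.T@(np.array(X)-t); return [p['cx']+f*c[0]/c[2],p['cy']+f*c[1]/c[2]]
def save(p,n,crop=None,s=1):
    im=p['image'][...,::-1]
    if crop: im=im[crop[1]:crop[3],crop[0]:crop[2]]
    cv2.imwrite('pics/'+n,cv2.resize(im,None,fx=s,fy=s,interpolation=cv2.INTER_CUBIC))
Z=dict(lever_hub=.086,lever_grip=.089,mark=0,wheel_hub=.122,crank=.123,housing=0,flux=0,reel=0,driver=0)
E
python3 - <<'E'
from h import *
s=monitor.read_state();print(s, bot.nose_length)
for n in('top','scene'):
    p=imaging.capture(n); print(n,{k:v for k,v in p.items() if k!='image'}); save(p,n+'.png')
    for k,z in Z.items():
        for m in mark_of(p,k)[:2]: print(k,np.round(m['position'],1),round(m['score'],2),at(p,m['position'],z).round(4))
E
```

```text
{'clock': 0.0, 'q': array([-7.17909711e+01,  1.64538551e+01,  9.04219184e+01,  6.31846375e-05,
        7.32575943e+01, -8.59527011e+00]), 'joint_vel': array([ 0.13712342,  0.03178749, -0.04834034,  0.06196289, -0.04051592,
       -0.03872666]), 'joint_torque': array([-4.98573063e-04, -4.05987525e+01, -2.92623872e+01, -1.84752057e-04,
        5.89601143e-03,  1.15976562e-06]), 'tcp_pos': array([ 0.30419172, -0.60181644,  0.21795078]), 'tcp_rot': array([-1.79868139e+02, -1.99920807e-02,  2.68042577e+01]), 'wrist_force': array([-0.0857594 ,  0.38301956, -0.46211925]), 'wrist_torque': array([ 0.09643677,  0.02320978, -0.06988944]), 'gripper_force': 0.0, 'gripper_width': 0.0852839785324279} 0.008
top {'fovy': 57.62581146508618, 'cx': 325.3423820465631, 'cy': 205.9090949096221, 'position': array([ 0.51593348, -0.01254917,  1.05549305]), 'orientation': array([-174.17582396,    0.78878175,  -91.25299499]), 'shot': 1}
lever_hub [393.9 237.2] 0.62 [ 0.5275 -0.1812  0.086 ]
lever_grip [425.7 233.2] 0.59 [ 0.5362 -0.2649  0.089 ]
wheel_hub [251.9 223.8] 0.83 [0.5695 0.1883 0.122 ]
crank [264.6 2
[... 266 characters left out ...]
-0.4289  0.    ]
scene {'fovy': 47.539533517971535, 'cx': 317.61799414482005, 'cy': 210.28466221448625, 'position': array([ 1.36811747, -0.50619719,  0.90275297]), 'orientation': array([-132.18257205,   -1.00990883,   55.15090121]), 'shot': 2}
lever_hub [231.5 214.6] 0.83 [ 0.5243 -0.178   0.086 ]
lever_grip [208.2 231.2] 0.91 [ 0.5503 -0.256   0.089 ]
mark [231.5 237.2] 0.66 [ 0.5182 -0.1853  0.    ]
wheel_hub [351.2 167.1] 0.95 [0.571 0.183 0.122]
crank [354.7 174.4] 0.69 [0.6044 0.1692 0.123 ]
housing [410.4 171.8] 0.68 [0.5744 0.4374 0.    ]
flux [392.1 243.5] 0.52 [0.785  0.1689 0.    ]
reel [303.5 300.7] 0.91 [ 0.8086 -0.1389  0.    ]
driver [150.3 281.9] 0.69 [ 0.546  -0.4244  0.    ]
```

View pics/top.png

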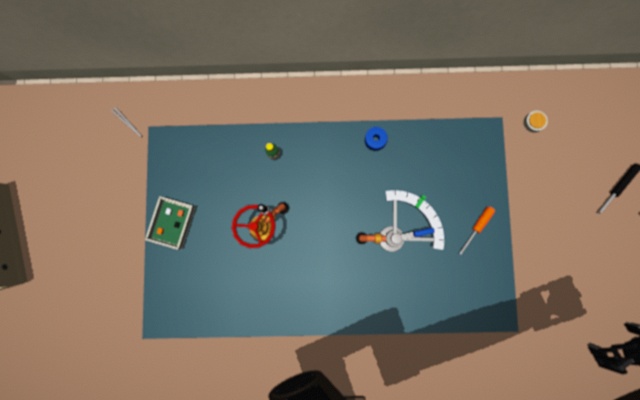

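View pics/scene.png

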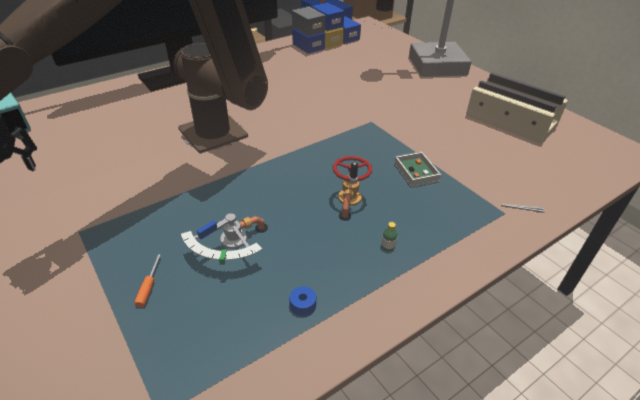

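The top view shows the lever hub at about (394,238), the sleeve at (425,233), the green tab at (421,201), the wheel hub at about (252,225) and the crank at about (263,208). The scene view agrees. Next I'll refine the lever and tab from colour.

```bash
python3 - <<'E'
from h import *
s=monitor.read_state()
for n,gb,bb in(('top',(405,185,440,215),(410,222,440,245)),('scene',(205,240,240,270),(190,215,225,240))):
    p=imaging.capture(n); im=p['image'].astype(int)
    r,g,b=im[...,0],im[...,1],im[...,2]
    for nm,m,bx,z in(('tab',(g>r+40)&(g>b+25),gb,.072),('sleeve',(b>r+60)&(b>g+40),bb,.098)):
        ys,xs=np.nonzero(m[bx[1]:bx[3],bx[0]:bx[2]]); c=(xs.mean()+bx[0],ys.mean()+bx[1]); print(n,nm,len(xs),c,at(p,c,z))
    print([ (k,at(p,mark_of(p,k)[0]['position'],Z[k]).round(4)) for k in('lever_hub','lever_grip','wheel_hub','crank')])
    if n=='top':save(p,'topc.png',(225,180,465,260),3.3)
p=imaging.capture('wrist');print(p['hand_eye'],p['fovy'],p['cx'],p['cy'])
E
```

```text
top tab 69 (np.float64(420.2463768115942), np.float64(200.8985507246377)) [ 0.62420298 -0.25894816  0.072     ]
top sleeve 119 (np.float64(423.65546218487395), np.float64(231.91596638655463)) [ 0.53945143 -0.25738195  0.098     ]
[('lever_hub', array([ 0.5226, -0.1789,  0.086 ])), ('lever_grip', array([0.7619, 0.1423, 0.089 ])), ('wheel_hub', array([0.5675, 0.1917, 0.122 ])), ('crank', array([0.6071, 0.1606, 0.123 ]))]
scene tab 51 (np.float64(222.19607843137254), np.float64(254.45098039215685)) [ 0.62639275 -0.25664065  0.072     ]
scene sleeve 86 (np.float64(205.9418604651163), np.float64(226.47674418604652)) [ 0.54067377 -0.25628145  0.098     ]
[('lever_hub', array([ 0.5231, -0.1783,  0.086 ])), ('lever_grip', array([ 0.5584, -0.258 ,  0.089 ])), ('wheel_hub', array([0.5635, 0.1786, 0.122 ])), ('crank', array([0.6111, 0.1661, 0.123 ]))]
[[-2.93393326e-04 -9.46913365e-01 -3.21488714e-01  8.39486974e-02]
 [ 9.99999776e-01 -4.71243229e-04  4.75392275e-04 -4.05052614e-04]
 [-6.01654679e-04 -3.21488502e-01  9.46913291e-01 -1.54128065e-01]
 [ 0.00000000e+00  0.00000000e+00  0.00000000e+00  1.00000000e+00]] 71.69304201184987 323.33760367265114 200.48186834455592
```

View pics/topc.png

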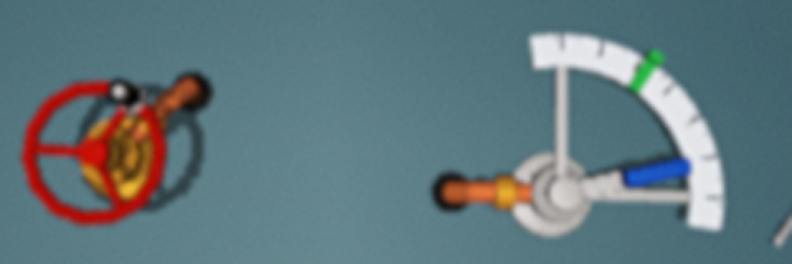

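The crop confirms the estimates: sleeve just off the lower strut, tab about 40° further anticlockwise, crank at the wheel's upper right. Next I'll move above the lever for a wrist view.

```bash
cat >> h.py <<'E'
def go(pos,yaw,s=None):
    s=s or monitor.read_state(); A=rot(s['tcp_rot'])
    d=A.T@(np.array(pos)-s['tcp_pos'])/.2
    w=(R.from_matrix(A).inv()*R.from_euler('xyz',[180,0,yaw],degrees=True)).as_rotvec(degrees=True)/45
    print('row',np.round(np.r_[d,w],3).tolist())
E
python3 -c "
from h import *
go([.425,-.42,.24],65);go([.55,-.235,.23],105)"
```

```text
row [0.95, -0.542, -0.103, -0.0, -0.0, -0.849]
row [1.925, -1.086, -0.053, -0.0, -0.0, -1.738]
```

Request:
send_rows([
  [0.95,-0.542,-0.05,0,0,-0.9],
  [0.95,-0.542,-0.05,0,0,-0.9],
  [0.95,-0.542,-0.05,0,0,-0.9],
  [0.95,-0.542,-0.05,0,0,-0.9],
], claw=1)

```text
clock: 2.05
tcp_pos: [0.4266, -0.4175, 0.2298]
tcp_rot: [180.0, -0.0, 67.7]
wrist_force: [-0.6, -0.3, -0.3]
gripper_width: 0.0852
gripper_force: 0.0
```

```bash
python3 -c "
from h import *
go([.55,-.235,.23],105)"
```

```text
row [1.078, 0.225, -0.001, 0.001, 0.0, -0.828]
```

Request:
send_rows([
  [1,0.225,0,0,0,-0.83],
  [1,0.225,0,0,0,-0.83],
  [1,0.225,0,0,0,-0.83],
  [1,0.225,0,0,0,-0.83],
  [1,0.225,0,0,0,-0.83],
])

```text
clock: 2.68
tcp_pos: [0.5444, -0.2516, 0.2294]
tcp_rot: [-180.0, 0.0, 104.8]
wrist_force: [-0.2, -0.1, 0.8]
gripper_width: 0.0854
gripper_force: 0.0
```

```bash
python3 - <<'E'
from h import *
s=monitor.read_state();print(s['tcp_pos'],s['tcp_rot'])
p=imaging.capture('wrist');save(p,'w1.png')
for k in('lever_hub','lever_grip','mark'):
    for m in mark_of(p,k)[:2]: print(k,m['position'],m['score'],at(p,m['position'],Z[k],s))
im=p['image'].astype(int); r,g,b=im[...,0],im[...,1],im[...,2]
for nm,m,z in(('tab',(g>r+40)&(g>b+25),.072),('sleeve',(b>r+60)&(b>g+40),.1)):
    n,l,st,c=cv2.connectedComponentsWithStats(m.astype(np.uint8))
    for i in range(1,n):
        if st[i,4]>60: print(nm,st[i],c[i],at(p,c[i],z,s))
E
```

```text
[ 0.54442454 -0.25163389  0.22940113] [-1.79998716e+02  1.13849820e-02  1.04752465e+02]
lever_hub [323.0, 122.4] 0.78 [ 0.52788944 -0.18604529  0.086     ]
lever_grip [316.5, 190.7] 0.79 [ 0.53943709 -0.25842796  0.089     ]
tab [375 189  26  29 310] [387.48709677 202.52903226] [ 0.62576132 -0.25623927  0.072     ]
sleeve [ 528  126   53   50 1875] [553.79253333 150.27786667] [ 0.76211524 -0.15198346  0.1       ]
sleeve [313 168  14  47 535] [319.27663551 190.55700935] [ 0.54169763 -0.25424013  0.1       ]
```

View pics/w1.png

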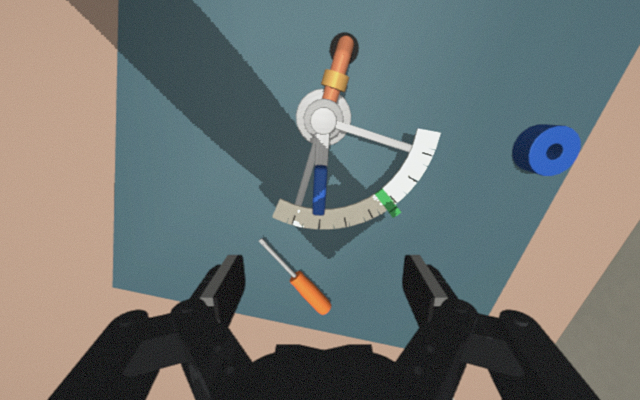

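The wrist view shows the hub top at (323,121), the sleeve at (319,190) and the tab at (387,202). The hub is about (0.527,-0.183). The lever points at about -79° and the tab at about -36.5°. Now I'll go to the sleeve.

```bash
python3 -c "
from h import *
go([.541,-.2565,.082],101)"
```

```text
row [-0.009, -0.014, 0.737, -0.0, 0.0, 0.078]
```

Request:
send_rows([
  [-0.009,-0.014,0.3,0,0,0.08],
  [-0.009,-0.014,0.6,0,0,0.08],
  [-0.009,-0.014,0.737,0,0,0.08],
  [-0.009,-0.014,0.737,0,0,0.08],
])

```text
clock: 3.38
tcp_pos: [0.539, -0.2552, 0.0789]
tcp_rot: [-179.7, -0.3, 100.9]
wrist_force: [0.0, 0.6, -0.4]
gripper_width: 0.0856
gripper_force: 0.0
```

Request:
send_rows([
  [0,0,0,0,0,0],
  [0,0,0,0,0,0],
  [0,0,0,0,0,0],
  [0,0,0,0,0,0],
  [0,0,0,0,0,0],
], claw=0, newtons=40)

```text
clock: 4.0
tcp_pos: [0.5418, -0.2556, 0.083]
tcp_rot: [180.0, 0.1, 101.1]
wrist_force: [-2.2, 0.4, 5.2]
gripper_width: 0.0122
gripper_force: 40.5
```

```bash
cat >> h.py <<'E'
def arc(c,degs,turn=True,s=None,dz=0):
    s=s or monitor.read_state(); A=rot(s['tcp_rot']); v=np.array(s['tcp_pos'])-[*c,s['tcp_pos'][2]]
    out=[]
    for a in degs:
        Q=R.from_euler('z',a,degrees=True).as_matrix()
        d=A.T@(Q@v-v)/.2; out.append([round(float(x),3) for x in d]+[0,0,round(-a/45,3) if turn else 0])
    print(out)
E
python3 -c "
from h import *
arc([.527,-.183],[8.4,16.8,25.2,33.6,42])"
```

```text
[[0.004, 0.054, -0.0, 0, 0, -0.187], [0.016, 0.107, -0.0, 0, 0, -0.373], [0.036, 0.158, -0.0, 0, 0, -0.56], [0.063, 0.205, -0.0, 0, 0, -0.747], [0.097, 0.247, -0.0, 0, 0, -0.933]]
```

Request:
send_rows([
  [0.004,0.054,0,0,0,-0.187],
  [0.016,0.107,0,0,0,-0.373],
  [0.036,0.158,0,0,0,-0.56],
  [0.063,0.205,0,0,0,-0.747],
  [0.097,0.247,0,0,0,-0.933],
])

```text
clock: 4.62
tcp_pos: [0.5851, -0.2272, 0.0829]
tcp_rot: [-179.8, -0.2, 143.4]
wrist_force: [-7.8, -0.5, 8.3]
gripper_width: 0.0122
gripper_force: 40.8
```

Request:
send_rows([
  [0,0,0,0,0,0],
  [0,0,0,0,0,0],
  [0,0,0,0,0,0],
])

```text
clock: 5.0
tcp_pos: [0.5853, -0.227, 0.0829]
tcp_rot: [-179.9, -0.1, 143.2]
wrist_force: [-5.0, -0.2, 7.0]
gripper_width: 0.0124
gripper_force: 40.9
```

```bash
python3 - <<'E'
from h import *
s=monitor.read_state();print(s['tcp_pos'],s['tcp_rot'],s['wrist_force'])
p=imaging.capture('wrist');save(p,'w2.png',(200,60,480,270),2.8)
E
```

```text
[ 0.5852779  -0.22695366  0.08292524] [-1.79861971e+02 -1.46966455e-01  1.43170857e+02] [-4.9895535  -0.21754547  6.96062466]
```

View pics/w2.png

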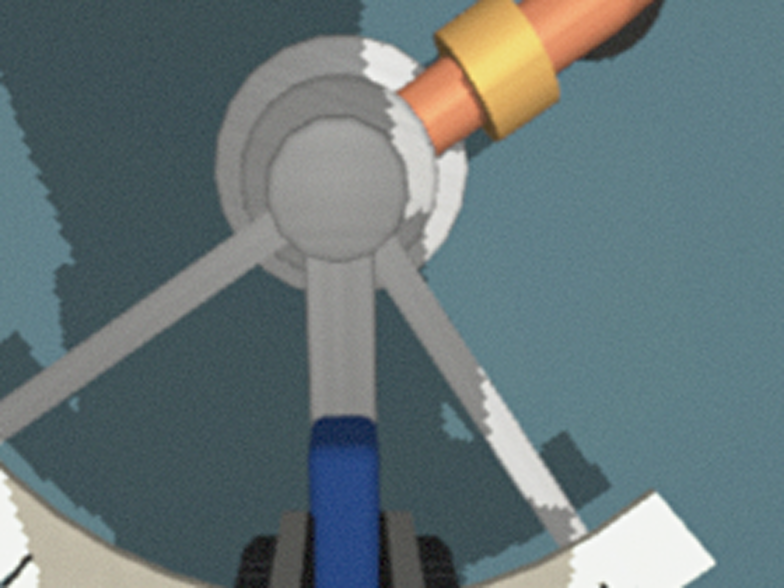

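The hub centre is at crop (338,188) and the lever runs straight toward the gripper; the gripper hides the tab. I'll release, rise and measure the lever against the tab.

Request:
send_rows([
  [0,0,0,0,0,0],
  [0,0,0,0,0,0],
  [0,0,-0.3,0,0,0],
  [0,0,-0.6,0,0,0],
  [0,0,-0.75,0,0,0],
], claw=1)

```text
clock: 5.68
tcp_pos: [0.5879, -0.2275, 0.2365]
tcp_rot: [179.9, 0.4, 143.0]
wrist_force: [0.5, -1.0, 0.4]
gripper_width: 0.0857
gripper_force: 0.0
```

```bash
python3 - <<'E'
from h import *
s=monitor.read_state();print(s['tcp_pos'],s['tcp_rot'])
p=imaging.capture('wrist');save(p,'w3.png',(230,60,430,240),3.3)
for k in('lever_hub','lever_grip'):
    for m in mark_of(p,k)[:1]: print(k,m['position'],m['score'],at(p,m['position'],Z[k],s))
im=p['image'].astype(int); r,g,b=im[...,0],im[...,1],im[...,2]
for nm,m,z in(('tab',(g>r+30)&(g>b+20),.072),('sleeve',(b>r+50)&(b>g+30),.1)):
    n,l,st,c=cv2.connectedComponentsWithStats(m.astype(np.uint8))
    for i in range(1,n):
        if st[i,4]>60: print(nm,st[i],c[i],at(p,c[i],z,s))
E
```

```text
[ 0.58786616 -0.22748225  0.23645687] [179.93566491   0.37209972 143.03198614]
lever_hub [320.8, 113.8] 0.95 [ 0.52769608 -0.1839128   0.086     ]
lever_grip [319.7, 180.4] 0.75 [ 0.58379964 -0.22795135  0.089     ]
tab [318 208  10  24 218] [322.09174312 219.5412844 ] [ 0.6291998  -0.25895518  0.072     ]
sleeve [316 159  13  49 566] [322.00706714 182.6360424 ] [ 0.58502878 -0.22558231  0.1       ]
sleeve [ 435  235   47   46 1442] [457.889043   258.89320388] [ 0.75837821 -0.15263303  0.1       ]
```

View pics/w3.png

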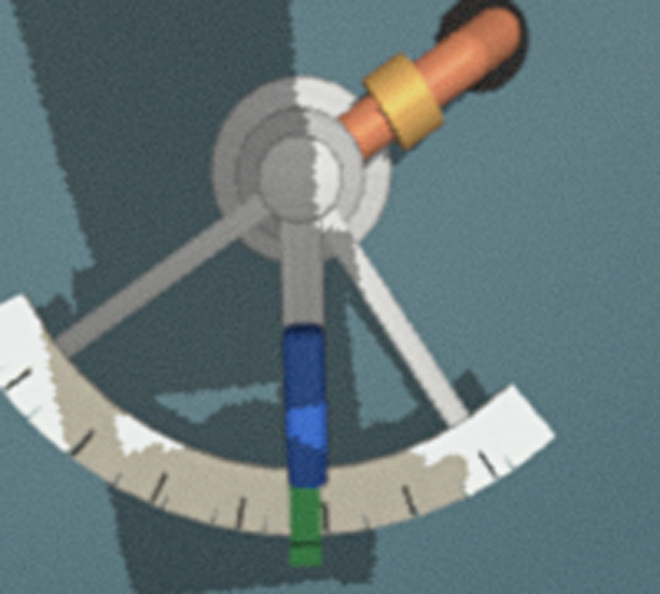

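The lever points at the tab: -36.0° against -36.5°, and they line up in the picture with the sleeve at (322,183) and the tab at (322,220). On to the wheel.

```bash
python3 -c "
from h import *
go([.588,-.03,.26],120);go([.595,.165,.25],100)"
```

```text
row [0.59, 0.79, -0.132, 0.002, 0.006, 0.512]
row [1.149, 1.59, -0.084, 0.003, 0.005, 0.956]
```

Request:
send_rows([
  [0.59,0.79,-0.1,0,0,0.5],
  [0.59,0.79,-0.1,0,0,0.5],
  [0.59,0.79,-0.1,0,0,0.5],
  [0.59,0.79,-0.1,0,0,0.5],
])

```text
clock: 6.32
tcp_pos: [0.5859, -0.0261, 0.2495]
tcp_rot: [-179.9, -0.2, 120.8]
wrist_force: [0.1, -0.5, 0.9]
gripper_width: 0.0852
gripper_force: 0.0
```

```bash
python3 -c "
from h import *
go([.595,.165,.25],100)"
```

```text
row [0.798, 0.528, -0.001, -0.004, -0.003, 0.462]
```

Request:
send_rows([
  [0.8,0.53,0,0,0,0.46],
  [0.8,0.53,0,0,0,0.46],
  [0.8,0.53,0,0,0,0.46],
  [0.8,0.53,0,0,0,0.46],
  [0.8,0.53,0,0,0,0.46],
])

```text
clock: 6.95
tcp_pos: [0.5966, 0.1618, 0.2499]
tcp_rot: [-179.8, 0.0, 99.9]
wrist_force: [0.3, -0.0, -0.1]
gripper_width: 0.0851
gripper_force: 0.0
```

```bash
python3 - <<'E'
from h import *
s=monitor.read_state();print(s['tcp_pos'],s['tcp_rot'])
p=imaging.capture('wrist');save(p,'w4.png')
for k in('wheel_hub','crank'):
    for m in mark_of(p,k)[:2]: print(k,m['position'],m['score'],at(p,m['position'],Z[k],s))
im=p['image'].astype(int); r,g,b=im[...,0],im[...,1],im[...,2]
m=((r>g+80)&(r>b+80)&(g<70)).astype(np.uint8)
n,l,st,c=cv2.connectedComponentsWithStats(m);i=1+np.argmax(st[1:,4]);print(st[i],c[i])
# outer ellipse centre from convex hull
q=cv2.fitEllipse(cv2.convexHull(np.argwhere(l==i)[:,::-1].astype(np.int32)));print(q,at(p,q[0],.114,s))
E
```

```text
[0.59658255 0.16176327 0.24994999] [-1.79826065e+02  3.16110000e-02  9.98989510e+01]
wheel_hub [301.7, 160.1] 0.82 [0.56996328 0.18883204 0.122     ]
crank [330.9, 194.7] 0.79 [0.60609019 0.15769156 0.123     ]
[ 247  101  107  107 3550] [298.13295775 147.44169014]
((299.3226013183594, 154.1579132080078), (105.6318130493164, 109.22040557861328), 123.88235473632812) [0.56620269 0.19302572 0.114     ]
```

View pics/w4.png

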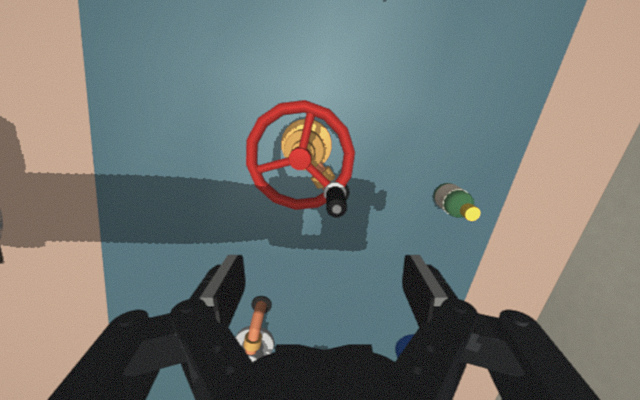

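```bash
python3 - <<'E'
from h import *
s=monitor.read_state()
p=imaging.capture('wrist')
for px,z in(((337,209),.168),((336,191),.123),((300,158),.122)): print(at(p,px,z,s))
c=p['image'].astype(int)
m=(c.max(2)<60)[175:225,315:360]; ys,xs=np.nonzero(m); print(xs.min()+315,xs.max()+315,ys.min()+175,ys.max()+175,xs.mean()+315,ys.mean()+175)
go([.609,.158,.138],100,s)
E
```

```text
[0.61124234 0.15707847 0.168     ]
[0.61156221 0.16075436 0.123     ]
[0.56872255 0.18902775 0.122     ]
326 348 184 215 336.0192307692308 198.1474358974359
row [-0.021, 0.057, 0.566, -0.002, 0.001, -0.006]
```

Request:
send_rows([
  [-0.018,0.068,0.25,0,0,0],
  [-0.018,0.068,0.5,0,0,0],
  [-0.018,0.068,0.56,0,0,0],
  [-0.018,0.068,0.56,0,0,0],
])

```text
clock: 7.65
tcp_pos: [0.6111, 0.16, 0.14]
tcp_rot: [-180.0, 0.0, 99.8]
wrist_force: [-0.0, -0.3, 0.3]
gripper_width: 0.0854
gripper_force: 0.0
```

Request:
send_rows([
  [0,0,0,0,0,0],
  [0,0,0,0,0,0],
  [0,0,0,0,0,0],
  [0,0,0,0,0,0],
  [0,0,0,0,0,0],
], claw=0, newtons=40)

```text
clock: 8.28
tcp_pos: [0.6106, 0.1611, 0.141]
tcp_rot: [-179.9, -0.0, 99.9]
wrist_force: [-4.4, -0.2, 6.3]
gripper_width: 0.0184
gripper_force: 39.1
```

```bash
python3 - <<'E'
from h import *
s=monitor.read_state();print(s['tcp_pos'],s['tcp_rot'],s['wrist_force'],s['q'])
v=s['tcp_pos'][:2]-[.5687,.1895];print(np.hypot(*v),np.degrees(np.arctan2(v[1],v[0])))
arc([.5687,.1895],[-20,-40,-60,-80,-100],False)
E
```

```text
[0.6106102  0.1611425  0.14102948] [-1.79937355e+02 -2.43763834e-02  9.98570220e+01] [-4.35714759 -0.20946391  6.32832618] [ 5.58150369e+00  1.51865443e+01  1.00363040e+02  2.17550355e-02
  6.45147049e+01 -4.28490342e+00]
0.05060250025094806 -34.08327857520945
[[-0.052, -0.071, 0.0, 0, 0, 0], [-0.076, -0.155, 0.0, 0, 0, 0], [-0.07, -0.243, 0.0, 0, 0, 0], [-0.034, -0.323, 0.0, 0, 0, 0], [0.027, -0.387, 0.0, 0, 0, 0]]
```

```bash
cat >> h.py <<'E'
def ring(a0,degs,r=.052,yaw=99.9):
    A=R.from_euler('xyz',[180,0,yaw],degrees=True).as_matrix(); u=lambda a:r*np.array([np.cos(np.radians(a)),np.sin(np.radians(a)),0])
    print([[round(float(x),3) for x in A.T@(u(a0+d)-u(a0))/.2]+[0,0,0] for d in degs])
def ang(c=(.5687,.1895)):
    s=monitor.read_state(); v=s['tcp_pos'][:2]-np.array(c); print('r',np.hypot(*v).round(4),'a',np.degrees(np.arctan2(v[1],v[0])).round(2),'F',s['wrist_force'].round(1),'z',s['tcp_pos'][2].round(4),'g',s['gripper_force'],s['tcp_pos'],s['clock'])
E
python3 -c "
from h import *
ring(-35.5,[-20,-40,-60,-80,-100])"
```

```text
[[-0.051, -0.074, -0.0, 0, 0, 0], [-0.074, -0.162, -0.0, 0, 0, 0], [-0.066, -0.252, -0.0, 0, 0, 0], [-0.027, -0.333, -0.0, 0, 0, 0], [0.037, -0.397, -0.0, 0, 0, 0]]
```

Request:
send_rows([
  [-0.051,-0.074,0,0,0,0],
  [-0.074,-0.162,0,0,0,0],
  [-0.066,-0.252,0,0,0,0],
  [-0.027,-0.333,0,0,0,0],
  [-0.027,-0.333,0,0,0,0],
])

```text
clock: 8.9
tcp_pos: [0.5454, 0.1413, 0.141]
tcp_rot: [-179.8, 0.4, 99.9]
wrist_force: [-5.7, -8.9, 7.6]
gripper_width: 0.0177
gripper_force: 40.3
```

```bash
python3 -c "
from h import *
ang();ring(-115.5,[-15,-30,-45,-60,-75])"
```

```text
r 0.0535 a -115.78 F [-5.7 -8.9  7.6] z 0.141 g 40.327491760253906 [0.54541903 0.14130523 0.14101556] 8.9
[[0.046, -0.05, -0.0, 0, 0, 0], [0.104, -0.086, -0.0, 0, 0, 0], [0.169, -0.106, -0.0, 0, 0, 0], [0.236, -0.108, -0.0, 0, 0, 0], [0.303, -0.093, -0.0, 0, 0, 0]]
```

```bash
python3 -c "
from h import *
for a in(-115.5,-155.5,-195.5,-235.5,-275.5,-315.5,-355.5): print(a);ring(a,[-10,-20,-30,-40])"
```

```text
-115.5
[[0.029, -0.035, -0.0, 0, 0, 0], [0.064, -0.063, -0.0, 0, 0, 0], [0.104, -0.086, -0.0, 0, 0, 0], [0.146, -0.101, -0.0, 0, 0, 0]]
-155.5
[[0.045, -0.008, -0.0, 0, 0, 0], [0.09, -0.007, -0.0, 0, 0, 0], [0.135, 0.001, 0.0, 0, 0, 0], [0.177, 0.017, 0.0, 0, 0, 0]]
-195.5
[[0.039, 0.023, 0.0, 0, 0, 0], [0.074, 0.052, 0.0, 0, 0, 0], [0.102, 0.087, 0.0, 0, 0, 0], [0.125, 0.127, 0.0, 0, 0, 0]]
-235.5
[[0.015, 0.043, 0.0, 0, 0, 0], [0.023, 0.087, 0.0, 0, 0, 0], [0.022, 0.133, 0.0, 0, 0, 0], [0.014, 0.177, 0.0, 0, 0, 0]]
-275.5
[[-0.016, 0.042, 0.0, 0, 0, 0], [-0.039, 0.082, 0.0, 0, 0, 0], [-0.068, 0.116, 0.0, 0, 0, 0], [-0.103, 0.145, 0.0, 0, 0, 0]]
-315.5
[[-0.039, 0.022, 0.0, 0, 0, 0], [-0.082, 0.038, 0.0, 0, 0, 0], [-0.127, 0.045, 0.0, 0, 0, 0], [-0.172, 0.045, 0.0, 0, 0, 0]]
-355.5
[[-0.045, -0.008, -0.0, 0, 0, 0], [-0.087, -0.024, -0.0, 0, 0, 0], [-0.126, -0.047, -0.0, 0, 0, 0], [-0.161, -0.076, -0.0, 0, 0, 0]]
```

Request:
send_rows([
  [0.029,-0.035,0,0,0,0],
  [0.064,-0.063,0,0,0,0],
  [0.104,-0.086,0,0,0,0],
  [0.146,-0.101,0,0,0,0],
])

```text
clock: 9.4
tcp_pos: [0.5195, 0.1667, 0.141]
tcp_rot: [-179.6, 0.3, 99.9]
wrist_force: [-8.9, -7.5, 9.5]
gripper_width: 0.0183
gripper_force: 40.7
```

```bash
python3 -c "
from h import *
ang()"
```

```text
r 0.0542 a -155.09 F [-8.9 -7.5  9.5] z 0.141 g 40.65504848957062 [0.51951305 0.1666615  0.14097245] 9.4
```

Request:
send_rows([
  [0.045,-0.008,0,0,0,0],
  [0.09,-0.007,0,0,0,0],
  [0.135,0.001,0,0,0,0],
  [0.177,0.017,0,0,0,0],
])

```text
clock: 9.9
tcp_pos: [0.5171, 0.205, 0.141]
tcp_rot: [-179.7, 0.0, 99.9]
wrist_force: [-6.5, -0.8, 6.8]
gripper_width: 0.0181
gripper_force: 40.5
```

```bash
python3 -c "
from h import *
ang()"
```

```text
r 0.0539 a 163.23 F [-6.5 -0.8  6.8] z 0.141 g 40.45848190784454 [0.51711815 0.20504317 0.14099041] 9.9
```

Request:
send_rows([
  [0.039,0.023,0,0,0,0],
  [0.074,0.052,0,0,0,0],
  [0.102,0.087,0,0,0,0],
  [0.125,0.127,0,0,0,0],
])

```text
clock: 10.4
tcp_pos: [0.5322, 0.2281, 0.1406]
tcp_rot: [-178.4, 0.8, 100.1]
wrist_force: [-32.4, -26.4, 27.8]
gripper_width: 0.0181
gripper_force: 43.1
```

```bash
python3 -c "
from h import *
ang()"
```

```text
r 0.0531 a 133.39 F [-32.4 -26.4  27.8] z 0.1406 g 43.060137033462524 [0.53224681 0.22806648 0.14063826] 10.4
```

The 42 N of tangential force shows the stop has been reached. I'll hold briefly, then ease the push to read the stop angle with little load.

```bash
python3 -c "
from h import *
ring(-235.5,[7])"
```

```text
[[-0.015, -0.028, -0.0, 0, 0, 0]]
```

Request:
send_rows([
  [0,0,0,0,0,0],
  [0,0,0,0,0,0],
  [-0.015,-0.028,0,0,0,0],
  [-0.015,-0.028,0,0,0,0],
  [-0.015,-0.028,0,0,0,0],
])

```text
clock: 11.02
tcp_pos: [0.5316, 0.2273, 0.1409]
tcp_rot: [-179.4, 0.3, 99.9]
wrist_force: [-11.6, -8.3, 11.7]
gripper_width: 0.0181
gripper_force: 40.9
```

```bash
python3 - <<'E'
from h import *
ang(); s=monitor.read_state(); print(s['tcp_rot'])
t=imaging.capture('top');p=imaging.capture('wrist')
cv2.imwrite('pics/c.png',cv2.resize(np.hstack([cv2.resize(t['image'][190:260,215:295],(400,350),interpolation=cv2.INTER_CUBIC),cv2.resize(p['image'][60:270,200:440],(400,350))])[...,::-1],None,fx=1,fy=1))
E
```

```text
r 0.053 a 134.5 F [-11.6  -8.3  11.7] z 0.1409 g 40.937238335609436 [0.53155912 0.22729873 0.14091153] 11.025
[-179.415166      0.3135052    99.91051004]
```

View pics/c.png

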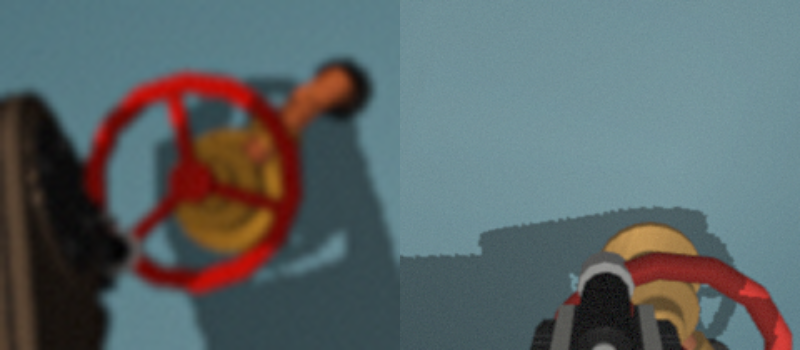

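The left panel shows the gripper holding the crank at the wheel's lower left. The right panel shows the crank in the pads. The stop reads about 134.5°, so I'll turn 720° anticlockwise in calls of 120°.

```bash
python3 -c "
from h import *
for a in(131.5,251.5,11.5): ring(a,[24,48,72,96,120],.0523)"
```

```text
[[-0.075, -0.079, -0.0, 0, 0, 0], [-0.176, -0.12, -0.0, 0, 0, 0], [-0.284, -0.117, -0.0, 0, 0, 0], [-0.382, -0.07, -0.0, 0, 0, 0], [-0.453, 0.013, 0.0, 0, 0, 0]]
[[-0.031, 0.104, 0.0, 0, 0, 0], [-0.016, 0.212, 0.0, 0, 0, 0], [0.041, 0.305, 0.0, 0, 0, 0], [0.13, 0.366, 0.0, 0, 0, 0], [0.237, 0.386, 0.0, 0, 0, 0]]
[[0.106, -0.026, -0.0, 0, 0, 0], [0.192, -0.092, -0.0, 0, 0, 0], [0.244, -0.188, -0.0, 0, 0, 0], [0.252, -0.296, -0.0, 0, 0, 0], [0.215, -0.398, -0.0, 0, 0, 0]]
```

Request:
send_rows([
  [-0.075,-0.079,0,0,0,0],
  [-0.176,-0.12,0,0,0,0],
  [-0.284,-0.117,0,0,0,0],
  [-0.382,-0.07,0,0,0,0],
  [-0.453,0.013,0,0,0,0],
])

```text
clock: 11.75
tcp_pos: [0.551, 0.1389, 0.141]
tcp_rot: [-179.7, 0.2, 99.9]
wrist_force: [-4.0, -0.4, 6.1]
gripper_width: 0.0181
gripper_force: 40.6
```

```bash
python3 -c "
from h import *
ang()"
```

```text
r 0.0537 a -109.3 F [-4.  -0.4  6.1] z 0.141 g 40.55643618106842 [0.55096548 0.13885023 0.14101565] 11.75
```

Tracking well, so I'll continue.

Request:
send_rows([
  [-0.031,0.104,0,0,0,0],
  [-0.016,0.212,0,0,0,0],
  [0.041,0.305,0,0,0,0],
  [0.13,0.366,0,0,0,0],
  [0.237,0.386,0,0,0,0],
])

```text
clock: 12.38
tcp_pos: [0.6176, 0.2003, 0.1409]
tcp_rot: [-179.4, 0.1, 99.9]
wrist_force: [-17.0, -8.3, 12.7]
gripper_width: 0.0181
gripper_force: 41.3
```

```bash
python3 -c "
from h import *
ang()"
```

```text
r 0.05 a 12.43 F [-17.   -8.3  12.7] z 0.1409 g 41.33286952972412 [0.61757015 0.20027297 0.14085024] 12.375
```

Request:
send_rows([
  [0.106,-0.033,0,0,0,0],
  [0.192,-0.099,0,0,0,0],
  [0.244,-0.194,0,0,0,0],
  [0.252,-0.3,0,0,0,0],
  [0.215,-0.4,0,0,0,0],
])

```text
clock: 13.0
tcp_pos: [0.5358, 0.2308, 0.1411]
tcp_rot: [179.6, -0.1, 99.8]
wrist_force: [4.2, 1.2, 0.8]
gripper_width: 0.0177
gripper_force: 40.1
```

```bash
python3 -c "
from h import *
ang()"
```

```text
r 0.0528 a 128.54 F [4.2 1.2 0.8] z 0.1411 g 40.08622884750366 [0.53578407 0.23082336 0.14110568] 13.0
```

Request:
send_rows([
  [-0.075,-0.079,0,0,0,0],
  [-0.176,-0.12,0,0,0,0],
  [-0.284,-0.117,0,0,0,0],
  [-0.382,-0.07,0,0,0,0],
  [-0.453,0.013,0,0,0,0],
])

```text
clock: 13.62
tcp_pos: [0.5509, 0.1388, 0.141]
tcp_rot: [-179.7, 0.2, 99.9]
wrist_force: [-2.8, -0.0, 5.7]
gripper_width: 0.0178
gripper_force: 40.6
```

Request:
send_rows([
  [-0.031,0.104,0,0,0,0],
  [-0.016,0.212,0,0,0,0],
  [0.041,0.305,0,0,0,0],
  [0.13,0.364,0,0,0,0],
  [0.237,0.383,0,0,0,0],
])

```text
clock: 14.25
tcp_pos: [0.6176, 0.1999, 0.1409]
tcp_rot: [-179.5, 0.1, 99.9]
wrist_force: [-14.6, -6.2, 12.8]
gripper_width: 0.0183
gripper_force: 41.2
```

Request:
send_rows([
  [0.106,-0.028,0,0,0,0],
  [0.192,-0.094,0,0,0,0],
  [0.244,-0.19,0,0,0,0],
  [0.252,-0.298,0,0,0,0],
  [0.215,-0.398,0,0,0,0],
])

```text
clock: 14.88
tcp_pos: [0.5354, 0.2305, 0.1411]
tcp_rot: [179.6, -0.1, 99.8]
wrist_force: [4.2, 1.7, 2.5]
gripper_width: 0.0183
gripper_force: 40.1
```

Request:
send_rows([
  [0,0,0,0,0,0],
  [0,0,0,0,0,0],
  [0,0,0,0,0,0],
])

```text
clock: 15.25
tcp_pos: [0.5346, 0.2297, 0.141]
tcp_rot: [180.0, -0.0, 99.8]
wrist_force: [-2.5, 0.1, 5.8]
gripper_width: 0.018
gripper_force: 40.6
```

```bash
python3 - <<'E'
from h import *
ang(); go([.5315,.2272,.141],99.9)
t=imaging.capture('top');p=imaging.capture('wrist')
cv2.imwrite('pics/d.png',np.hstack([cv2.resize(t['image'][190:260,215:295],(400,350),interpolation=cv2.INTER_CUBIC),cv2.resize(p['image'][60:270,200:440],(400,350))])[...,::-1])
E
```

```text
r 0.0528 a 130.31 F [-2.5  0.1  5.8] z 0.141 g 40.64269423484802 [0.53455623 0.22974734 0.1410072 ] 15.25
row [-0.01, -0.017, 0.0, 0.0, -0.0, -0.002]
```

View pics/d.png

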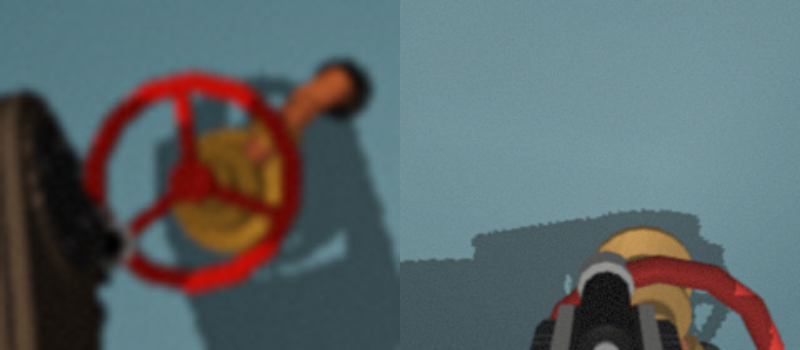

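The picture agrees with the reading: the top spoke is a few degrees short of its stop-time direction, at (180,97) against (170,97). I'll nudge it to close that gap.

Request:
send_rows([
  [-0.011,-0.02,0,0,0,0],
  [-0.011,-0.02,0,0,0,0],
  [-0.011,-0.02,0,0,0,0],
  [-0.011,-0.02,0,0,0,0],
  [-0.011,-0.02,0,0,0,0],
])

```text
clock: 15.98
tcp_pos: [0.5317, 0.2273, 0.141]
tcp_rot: [179.8, -0.1, 99.8]
wrist_force: [0.3, 1.6, 4.5]
gripper_width: 0.0181
gripper_force: 40.6
```

```bash
python3 - <<'E'
from h import *
ang(); s=monitor.read_state();print(s['joint_vel'].round(2))
t=imaging.capture('top');p=imaging.capture('wrist')
cv2.imwrite('pics/e.png',np.hstack([cv2.resize(t['image'][190:260,215:295],(400,350),interpolation=cv2.INTER_CUBIC),cv2.resize(t['image'][180:255,380:460],(400,350),interpolation=cv2.INTER_CUBIC)])[...,::-1])
E
```

```text
r 0.0529 a 134.37 F [0.3 1.6 4.5] z 0.141 g 40.622751116752625 [0.53168945 0.22733807 0.1410423 ] 15.975
[ 0.05 -0.06  0.04  0.    0.06  0.02]
```

View pics/e.png

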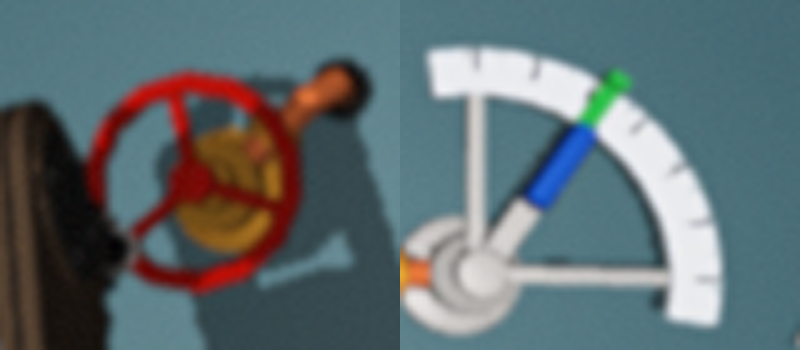

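The lever is still on the tab. The spoke suggests the wheel is 2–3° short because of slack, so I'll add a small trim and then hand in.

Request:
send_rows([
  [-0.006,-0.01,0,0,0,0],
  [-0.006,-0.01,0,0,0,0],
  [-0.006,-0.01,0,0,0,0],
  [-0.006,-0.01,0,0,0,0],
  [-0.006,-0.01,0,0,0,0],
])

```text
clock: 16.7
tcp_pos: [0.5298, 0.2256, 0.141]
tcp_rot: [179.8, -0.0, 99.8]
wrist_force: [0.6, 3.3, 5.7]
gripper_width: 0.0179
gripper_force: 40.6
```

Request:
send_rows([
  [0,0,0,0,0,0],
  [0,0,0,0,0,0],
  [0,0,0,0,0,0],
  [0,0,0,0,0,0],
  [0,0,0,0,0,0],
])

```text
clock: 17.32
tcp_pos: [0.5298, 0.2256, 0.141]
tcp_rot: [179.8, -0.0, 99.8]
wrist_force: [0.7, 2.4, 5.8]
gripper_width: 0.0178
gripper_force: 40.6
```

```bash
python3 - <<'E'
from h import *
ang(); print(bot.sign_off())
E
```

```text
r 0.0531 a 137.21 F [0.7 2.4 5.8] z 0.141 g 40.64448058605194 [0.52976    0.22555249 0.14100095] 17.325
the job is handed in; nothing more can be done
None
```

The job is handed in at 17.3 s with no verdict returned: the lever is on the green tab (within about 1°), the wheel was closed to its stop and backed off two turns (by gripper position, within about 3°), and the crank is still gripped at about 40 N.

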